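# Lock a finished painting into its field carrier

## Task

The painting is finished and has to travel home. Push the painted panel by its wooden grip fully home against the stop of its carrier, then turn the black knob clockwise until it clicks past its detent and its red quadrant closes the way out behind the panel; last, take the orange-headed locking pin from its stand and push it fully into the hole that the quadrant has uncovered. Leave the cup, the brush and the sharpener where they are.

Things in the scene. Friction and masses are not known exactly. Their poses are not given: they have to be found in the camera images.
- carrier: Fixed white board, 260 (x) by 270 (y) by 36 mm thick, flat on the table. Origin on its underside: edges at x -135 and +125, y -135 and +135. x points the way the panel slides home, to the wooden stop bar at the far end; z up. Brown guides and stop on it are 8 to 10 mm high. Knob axis at (x -85, y +85), pin hole at (x -39, y +65).
- panel (a joint): Metres that the painted panel is short of its stop: 0 = home, up to 0.06 out towards the robot. Panel: 150 by 160 mm, 8 mm thick, grey-blue hill on white, pale yellow border, its top 44.5 mm above the table. It slides along the carrier's x between guides, about 2 N of friction, and cannot be lifted.
- panel_grip (a point): Point on the centre line of the brown wooden grip block, 62.5 mm above the table. The block stands on the panel near the edge next to the robot: 16 mm (carrier x) by 50 mm (carrier y), its top 72.5 mm above the table. Axes as the carrier's. With the panel home it is at the carrier's (x -20, y -35).
- knob (a joint): Knob angle (rad), growing clockwise seen from above; starts between -0.15 and 0.04. Nearly free to 0.71, then a brass tooth on the hub meets a sprung steel plunger (peak about 0.2 N m) and snaps past it at 1.19: clicked. Stop at 1.25. Until then the plunger can push it back. A panel that is out blocks the quadrant.
- knob_grip (a point): Point on the knob's vertical axis, 64 mm above the table. Black bar grip 44 mm long, 14 wide, 45 to 83 mm above the table. x runs along the bar and turns with it (yaw = carrier yaw + 2.356 - knob). White line on top: about to the red dot at the start, green dot when clicked. Its red quadrant plate (radius 60 mm, top 43 mm above the table) covers the pin hole until the click.
- pin_hole (a point): Centre of the mouth of the pin hole in the carrier's top, 36 mm above the table: vertical, 9 mm wide, 28 mm deep, chamfered, with a brass-coloured rim. Under the red quadrant until the knob has clicked. Axes as the carrier's.
- pin: Loose locking pin, upright in its stand. Steel shank 6 mm thick, 24 mm long, tapered tip; orange round head 14 mm thick, 30 mm high. Origin at the tip, z up; head from 24 to 54 mm above it. The head rests on the stand's top, later on the carrier's (tip then 12 mm above the table). The quadrant's edge then is some 3 mm from the head, so hold the head by its upper 20 mm.
- pin_stand: Fixed dark wooden block, 60 by 60 by 36 mm high, with a hole like the carrier's in the centre of its top, where the pin stands. Origin: centre of its underside.
- cup: Loose clear plastic cup, 72 mm wide, 85 mm high, standing on the table; origin in the centre of its underside. Leave alone.
- brush: Loose red-handled brush, 170 mm long, 9 mm thick, lying on the table; origin at the middle of its underside, x along it. Leave alone.
- sharpener: Loose blue sharpener, 45 by 30 by 24 mm, on the table; origin in the centre of its underside. Leave alone.

How it is judged:
On the way, in this order (a step that is already met when the one before it is completed fails the run):
1. the painted panel is fully home: within 4 mm of its stop (value of joint panel below 0.004 m), for 0.2 s.
2. the knob has clicked past its detent (beyond 1.14 rad) with the panel still home within 4 mm (value of joint panel below 0.004 m and value of joint knob above 1.14 rad), for 0.2 s.
3. the locking pin is fully down in the carrier's hole (within 3 mm of its full depth), knob still clicked and panel still home (all of step 2 and z of pin in the frame of carrier below 0.015 m and horizontal distance between pin and pin_hole below 0.004 m and angle between pin's own z axis and vertical below 0.12 rad), for 0.2 s.
At the end, for the whole second after the job is handed in: The panel is within 4 mm of its stop, the knob rests clicked beyond 1.14 rad, and the pin rests upright (within 0.12 rad) and released in the carrier's hole, centred within 4 mm and within 3 mm of its full depth (all of step 3 and linear speed of pin below 0.02 m/s); the robot touches nothing.
It fails at once if the clear plastic cup is shifted by more than 30 mm from where it stood (distance of cup from where it was at the start of the episode above 0.03 m).
It fails at once if the red brush is shifted by more than 30 mm from where it stood (distance of brush from where it was at the start of the episode above 0.03 m).
It fails at once if the blue sharpener is shifted by more than 30 mm from where it stood (distance of sharpener from where it was at the start of the episode above 0.03 m).
It also fails if it takes over 61 s, if anything falls off the work surface, if the arm or the gripper's body presses on something with over 40 N, if the wrist force passes 120 N, or if a joint passes its speed limit or range.

## Robot

A 6-joint arm with a two-finger parallel gripper is mounted at the origin on the work surface. World frame = base frame: x ahead of the robot, y to its left, z up, the work surface at z = 0. Lengths are in m, angles in rad, forces in N, time in s.
With the tool pointing down it reaches from about 0.35 to 0.85 m from the base axis. Payload 8.1 kg.
Tool frame: the origin (TCP) lies at the very end of the fingers, on their centre line; the grasp point (between the pads) lies 19 mm behind it (robot.pinch_z is the distance from the TCP to the grasp point, in m); y points along the fingers, x is the direction in which the jaws open and shut, and the axes are right-handed (so a half turn about y gives the same grasp; the last joint's range is limited). The gripper opens to 93 mm and grips with 3 to 60 N. Pads are 15 mm wide; open, the fingers measure 128 mm over their backs; the gripper's body (75 mm by 188 mm) begins 65 mm behind the grasp point.
Start: joints at [1.088, 0.13, 1.488, -0, 1.523, -0.085], TCP at [0.232, 0.553, 0.219] pointing down, gripper open.
Joint ranges: [-2.96, 2.96], [-0.89, 2.26], [0.02, 2.5], [-1.34, 4.48], [0, 2.73], [-2.66, 2.66]. Speed limits (rad/s): [2.39, 2.39, 2.79, 3.14, 3.14, 3.14].

## Interface

Orientations are given as a rotation vector (axis times angle).
In Python, from plant import robot gives the robot as it stands.
- The arm moves only by the shell command python3 -m inch 'ROWS' [FORCE]. ROWS is JSON, a list of rows, each a list of 5 numbers: the closure, from -1 (fully open) to 1 (shut), then the shift along the world's x, y, z in m, then the turn about the world's z in rad. A call has 1 to 8 rows; each row is the pose to reach, as a shift and turn from the pose measured when the call began; what a row does not reach only later rows make up. A row lasts 1/8 s, in which the tool goes at most 62.5 mm and 10.7 degrees, less where a joint would pass 70% of its speed; a pose out of reach is approached as far as the arm can. A call with a gripper value outside its range is refused whole. The fingers move at their own pace and stop on an object; FORCE is the grip in N (left out, the last holds). Time passes only in rows, so rows that repeat a pose let the fingers close. It gives the time, the measured TCP pose, the force and the opening at its end, in the units of the state.
- robot.read_state(): the state, without advancing time (a new reading comes with each control period).
- robot.read_camera(name): name is "side" or "top" or "wrist"; returns a dict with "color" (420x560x3 uint8, red, green, blue), "mtx" (3x3 intrinsics, pixels), "dist_coeffs" ([k1, k2, p1, p2, k3] as OpenCV has them; the pictures are not rectified), "R" (3x3) and "t" (3): a world point X has camera coordinates R X + t; the wrist camera has in their place "hand_eye" (4x4, takes a point from camera to tool coordinates, whose origin is the TCP and whose axes are the tool frame's). Camera axes: x right, y down, z forward; pixel columns grow to the right and rows downward; lengths in m; the calibration is good to about 2 mm. A picture is of the moment at which its call begins: read the wrist's pose just before it. There is no depth.
- robot.close_job(): hands the job in, once; it reports no verdict.
The state is a dict: "t": time; "q": joint angles; "dq": joint speeds; "joint_torque": joint torques, N m; "tool_pos": TCP position; "orientation": TCP orientation; "force": force on the tool from outside, world axes, zero at the start; "wrist_torque": the same for the moment, N m; "opening": finger opening in m.
Only numpy, scipy, OpenCV 4.12 (cv2) and the standard library are available. Lean on these libraries where they do the work, as an engineer would, in place of code of your own. Each camera call takes 0.05 s, during which the arm holds its last target. There are 200 camera calls.

## Working session

There is one attempt and no reset: what is moved stays moved. The work goes in short steps, Python scripts to look and compute and a shell command to move; the robot and the scene stay as the last step left them, time stands still between calls to the robot, and variables do not carry over. Pictures are saved under pics/ and viewed, about 8 in all and at most 12, crops included, and the job is handed in when it is done.

```bash
ls; mkdir -p pics; cat > h.py <<'E'
import numpy as np, cv2
from scipy.spatial.transform import Rotation as Rn
from plant import robot
def grab(name,fn=None):
    s=robot.read_state(); c=robot.read_camera(name)
    if 'hand_eye' in c:
        T=np.eye(4);T[:3,:3]=Rn.from_rotvec(s['orientation']).as_matrix();T[:3,3]=s['tool_pos']
        W=T@np.array(c['hand_eye']); c['R']=W[:3,:3].T; c['t']=-W[:3,:3].T@W[:3,3]
    for k in('mtx','dist_coeffs','R','t'): c[k]=np.array(c[k],float)
    c['t']=c['t'].ravel()
    if fn: cv2.imwrite('pics/'+fn,c['color'][...,::-1])
    np.save('/tmp/'+name+'.npy',c,allow_pickle=True)
    return c
def load(name): return np.load('/tmp/'+name+'.npy',allow_pickle=True).item()
def ray(c,px,z):
    """pixels -> world points on plane z"""
    p=cv2.undistortPoints(np.array(px,float).reshape(-1,1,2),c['mtx'],c['dist_coeffs']).reshape(-1,2)
    d=np.c_[p,np.ones(len(p))]@c['R']; o=-c['R'].T@c['t']
    return o+d*((z-o[2])/d[:,2])[:,None]
def proj(c,X):
    return cv2.projectPoints(np.array(X,float).reshape(-1,1,3),cv2.Rodrigues(c['R'])[0],c['t'],c['mtx'],c['dist_coeffs'])[0].reshape(-1,2)
def blobs(c,lo,hi,amin=30):
    h=cv2.cvtColor(c['color'],cv2.COLOR_RGB2HSV); m=cv2.inRange(h,lo,hi)
    n,l,s,ce=cv2.connectedComponentsWithStats(m)
    return m,[(ce[i].round(1).tolist(),s[i].tolist()) for i in range(1,n) if s[i][4]>=amin]
E
python3 - <<'E'
from h import *
a=grab('top');b=grab('side')
im=np.hstack([a['color'],b['color']])[...,::-1]
cv2.imwrite('pics/a.png',a['color'][...,::-1]);cv2.imwrite('pics/b.png',b['color'][...,::-1])
print(robot.pinch_z, robot.read_state())
for c in(a,b): print(-c['R'].T@c['t'])
E
```

```text
pics
0.0188 {'t': 0.1, 'q': array([ 1.08758537e+00,  1.31121571e-01,  1.48914712e+00,  6.03242956e-06,
        1.52299381e+00, -8.53765178e-02]), 'dq': array([-0.0007114 , -0.00155182, -0.0012871 ,  0.00133159,  0.00092872,
       -0.00208045]), 'joint_torque': array([ 1.26517066e-04, -5.61342573e+01, -4.93092978e+01,  7.68906064e-02,
        2.93193420e-02, -2.75960878e-05]), 'tool_pos': array([0.23218266, 0.55270777, 0.21768365]), 'orientation': array([-1.37235982, -0.91024852,  0.91266527]), 'force': array([-0.76085408,  0.4989724 , -0.70862169]), 'wrist_torque': array([-0.0254463 , -0.03528893,  0.02101851]), 'opening': 0.0931404477965787}
[ 0.42853333 -0.00925465  0.93578262]
[ 0.29790768 -0.7369692   0.58647826]
```

View pics/a.png

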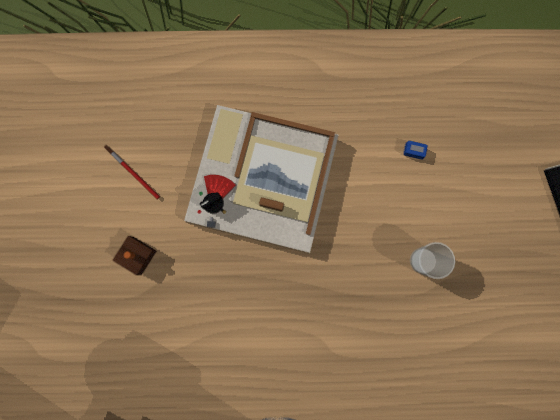

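View pics/b.png

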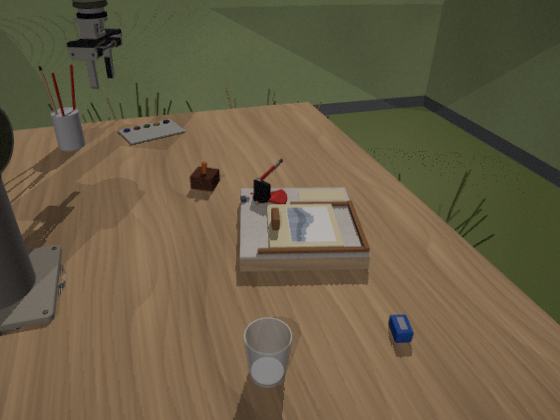

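Top view: carrier corners are at about (217,105), (337,130), (312,252) and (185,220). The knob is at (212,203), grip (271,204), pin head (127,256), cup (433,261), sharpener (415,150) and brush (132,172).

```bash
python3 - <<'E'
from h import *
a=load('top');b=load('side')
R0=Rn.from_rotvec(robot.read_state()['orientation']).as_matrix();print(R0.round(3))
P=ray(a,[(217,105),(337,130),(312,252),(185,220)],.036);print(P.round(4))
print(np.linalg.norm(np.diff(P[[0,1,2,3,0]],axis=0),axis=1))
print('grip',ray(a,[(271.5,204)],.0725),'knob',ray(a,[(212,203)],.083))
for n,lo,hi in(('orange',(5,170,130),(14,255,255)),('brown',(5,120,50),(14,230,130))):
  for c in(a,b):
    print(n,blobs(c,lo,hi,12)[1][:12])
# pin via two views
def tri(pa,pb):
    un=lambda c,p: cv2.undistortPoints(np.array(p,float).reshape(1,1,2),c['mtx'],c['dist_coeffs']).reshape(2,1)
    X=cv2.triangulatePoints(np.c_[a['R'],a['t']],np.c_[b['R'],b['t']],un(a,pa),un(b,pb)).ravel();return X[:3]/X[3]
print('pin tri',tri((127,256),(204.5,169)), 'plane',ray(a,[(127,256)],.08))
print('knob tri',tri((212,203),(262,186)),'grip tri',tri((271,204),(276,217)))
print('cup',ray(a,[(433,261)],.04),'sharp',ray(a,[(415,150)],.02),'brush',ray(a,[(106,147),(158,198)],.005))
E
```

```text
[[ 0.387 -0.001 -0.922]
 [ 0.922 -0.001  0.387]
 [-0.002 -1.     0.   ]]
[[ 0.775   0.1222  0.036 ]
 [ 0.7159 -0.1364  0.036 ]
 [ 0.4555 -0.0766  0.036 ]
 [ 0.5252  0.187   0.036 ]]
[0.26526599 0.26722134 0.27270393 0.25805668]
grip [[0.55154488 0.00550076 0.0725    ]] knob [[0.55349551 0.12359062 0.083     ]]
orange [([126.6, 254.6], [124, 252, 6, 6, 29])]
orange []
brown [([290.7, 151.8], [235, 112, 100, 122, 1037]), ([107.8, 148.7], [104, 145, 9, 8, 32]), ([141.5, 178.5], [129, 166, 26, 26, 26]), ([270.9, 203.5], [259, 198, 24, 12, 173]), ([131.2, 254.7], [113, 236, 39, 39, 704])]
brown [([203.9, 171.4], [190, 162, 29, 18, 234]), ([326.9, 237.4], [259, 201, 111, 53, 892]), ([275.0, 218.4], [272, 208, 7, 22, 140])]
pin tri [0.45442082 0.30298243 0.04360525] plane [[0.45065435 0.29057857 0.08      ]]
knob tri [0.55792858 0.12442811 0.07345446] grip tri [0.55473355 0.00623743 0.06298842]
cup [[ 0.43332485 -0.32598075  0.04      ]] sharp [[ 0.67433584 -0.30794849  0.02      ]] brush [[0.69324475 0.37229975 0.005     ]
 [0.57735478 0.25344677 0.005     ]]
```

```bash
python3 -m inch '[[-1,0.16,-0.27,0.03,-0.7],[-1,0.16,-0.27,0.03,-0.7],[-1,0.16,-0.27,0.03,-0.7],[-1,0.16,-0.27,0.03,-0.7],[-1,0.31,-0.54,0.03,-1.41],[-1,0.31,-0.54,0.03,-1.41],[-1,0.31,-0.54,0.03,-1.41],[-1,0.31,-0.54,0.03,-1.41]]' 20
python3 -m inch '[[-1,0,0,0,0],[-1,0,0,0,0]]'
python3 - <<'E'
from h import *
c=grab('wrist','w1.png');s=robot.read_state();print(s['t'],s['tool_pos'],Rn.from_rotvec(s['orientation']).as_matrix()[:,0].round(3),s['q'].round(2),'cam',-c['R'].T@c['t'])
E
```

```text
t: 1.1
tool_pos: [0.4819, 0.119, 0.2455]
orientation: [-1.562, 0.192, -0.189]
force: [0.3, 0.2, 0.2]
opening: 0.0928
t: 1.35
tool_pos: [0.4815, 0.119, 0.2451]
orientation: [-1.562, 0.193, -0.188]
force: [0.9, -0.2, 0.3]
opening: 0.0935
1.4 [0.48132084 0.11975595 0.24518623] [ 0.971 -0.239 -0.003] [ 0.14 -0.16  1.73  0.    1.58  0.38] cam [0.50092322 0.19930277 0.41031939]
```

View pics/w1.png

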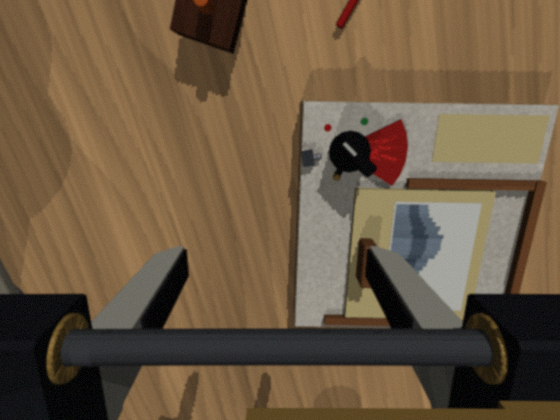

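Wrist view: carrier left edge runs (303,101)-(296,326) and its top corner is at (556,105). Knob top is at (350,150), grip at (367,263), panel near edge at about (351,250), and the pin head is clipped at (201,0).

```bash
python3 - <<'E'
from h import *
c=load('wrist')
P=ray(c,[(303,101),(556,105),(296,322)],.036)[:,:2];print(P.round(4))
d=P[1]-P[0];print('len',np.linalg.norm(d),'yaw',np.arctan2(d[1],d[0]));e=P[0]-P[2];print('yaw2',np.arctan2(-e[0],e[1]))
for yaw in(np.arctan2(d[1],d[0]),np.arctan2(-e[0],e[1])):
  R=np.array([[np.cos(yaw),-np.sin(yaw)],[np.sin(yaw),np.cos(yaw)]])
  O=(P[0]-R@[-.135,.135]+P[1]-R@[.125,.135])/2
  print('O',O,'knob',O+R@[-.085,.085],'hole',O+R@[-.039,.065],'grip home',O+R@[-.02,-.035])
h=cv2.cvtColor(c['color'],cv2.COLOR_RGB2HSV)
m=cv2.inRange(h,(5,100,30),(16,255,140))
n,l,s,ce=cv2.connectedComponentsWithStats(m)
for i in range(1,n):
  if s[i][4]>60: print(s[i],ce[i])
print('knob top',ray(c,[(350,150)],.083)); print('grip top face guess',ray(c,[(366,262)],.0725))
# white line
g=c['color'][130:175,325:380].astype(int); mm=(g.min(2)>150).astype(np.uint8); mm=np.where(mm)
pts=np.c_[mm[1]+325,mm[0]+130]; r=cv2.fitLine(pts.astype(np.float32),2,0,.01,.01).ravel();print(len(pts),r)
q=ray(c,[r[2:]-8*r[:2],r[2:],r[2:]+8*r[:2]],.083);v=q[2]-q[0];print(q,np.arctan2(v[1],v[0]))
cv2.imwrite('pics/crop1.png',cv2.resize(c['color'][90:330,280:440,::-1],None,fx=2.5,fy=2.5,interpolation=cv2.INTER_CUBIC))
E
```

```text
[[ 0.5258  0.1909]
 [ 0.7746  0.1244]
 [ 0.4596 -0.0644]]
len 0.25754006923411965 yaw -0.2613845349193992
yaw2 -0.2536323648502887
O [0.6201442  0.02592109] knob [0.55999694 0.12999946] hole [0.5992661  0.09879156] grip home [ 0.5917789 -0.0027217]
O [0.6211661  0.02569205] knob [0.56021383 0.12930102] hole [0.59972373 0.09839848] grip home [ 0.5930237  -0.00316977]
[    0     0   183   321 22561] [ 58.64655822 158.00367891]
[   80     0   222   329 33195] [215.18087061 148.47666817]
[  298     0   262   110 13769] [447.61166388  57.81008062]
[280  61  14  42 148] [286.38513514  81.65540541]
[ 407  127  153  168 4899] [521.8922229  221.75933864]
[ 98 170  58  94 623] [130.50561798 218.66131621]
[356 238  20  50 411] [364.04622871 261.22871046]
[324 315  66  11 527] [354.14990512 320.79127135]
[ 118  365  271   55 8281] [250.85967878 389.77877068]
[386 365  37  44 454] [411.18502203 385.23348018]
knob top [[0.55568456 0.13868108 0.083     ]]
grip top face guess [[0.55245995 0.01578388 0.0725    ]]Traceback (most recent call last):
  File "<stdin>", line 17, in <module>
cv2.error: OpenCV(4.12.0) /io/opencv/modules/imgproc/src/linefit.cpp:50: error: (-215:Assertion failed) count > 0 in function 'fitLine2D_wods'
```

```bash
python3 -m inch '[[-1,0.035,-0.056,-0.02,-0.015],[-1,0.07,-0.113,-0.05,-0.015],[-1,0.07,-0.113,-0.11,-0.015],[-1,0.07,-0.113,-0.165,-0.015],[-1,0.07,-0.113,-0.193,-0.015],[-1,0.07,-0.113,-0.193,-0.015],[-1,0.07,-0.113,-0.193,-0.015]]' 20
python3 -m inch '[[0.8,0,0,0,0],[0.8,0,0,0,0],[0.8,0,0,0,0],[0.8,0,0,0,0],[0.8,0,0,0,0]]' 20
```

```text
t: 2.28
tool_pos: [0.5523, 0.0079, 0.0538]
orientation: [-1.561, 0.2, -0.198]
force: [0.2, 0.0, 0.5]
opening: 0.0931
t: 2.9
tool_pos: [0.5522, 0.0078, 0.0538]
orientation: [-1.561, 0.2, -0.199]
force: [0.8, -0.6, 0.5]
opening: 0.0475
```

```bash
python3 -m inch '[[0.9,0,0,0,0],[0.9,0,0,0,0],[0.9,0,0,0,0],[0.9,0,0,0,0],[0.9,0,0,0,0]]' 20
```

```text
t: 3.52
tool_pos: [0.5523, 0.0078, 0.0538]
orientation: [-1.561, 0.2, -0.199]
force: [2.0, -1.1, -1.6]
opening: 0.0157
```

```bash
python3 -m inch '[[0.9,0.01,-0.0026,0,0],[0.9,0.019,-0.005,0,0],[0.9,0.029,-0.0076,0,0],[0.9,0.034,-0.009,0,0],[0.9,0.034,-0.009,0,0]]' 30
python3 -m inch '[[0.9,0.002,-0.0005,0,0],[0.9,0.004,-0.001,0,0],[0.9,0.006,-0.0016,0,0],[0.9,0.006,-0.0016,0,0]]'
```

```text
t: 4.15
tool_pos: [0.5873, -0.0015, 0.0538]
orientation: [-1.561, 0.199, -0.2]
force: [1.6, -1.0, -2.4]
opening: 0.0157
t: 4.65
tool_pos: [0.5934, -0.0032, 0.0538]
orientation: [-1.561, 0.199, -0.2]
force: [-1.5, -0.8, 0.8]
opening: 0.0156
```

```bash
python3 -m inch '[[0.9,0.002,-0.0005,0,0],[0.9,0.004,-0.001,0,0],[0.9,0.004,-0.001,0,0]]'
python3 -m inch '[[0.9,0.002,-0.0005,0,0],[0.9,0.004,-0.001,0,0],[0.9,0.004,-0.001,0,0]]'
```

```text
t: 5.03
tool_pos: [0.5946, -0.0035, 0.0537]
orientation: [-1.561, 0.204, -0.195]
force: [-17.6, 2.5, 14.5]
opening: 0.0156
t: 5.4
tool_pos: [0.5946, -0.0035, 0.0535]
orientation: [-1.56, 0.21, -0.187]
force: [-25.0, 3.1, 20.3]
opening: 0.0158
```

```bash
python3 -m inch '[[0.9,-0.002,0.0005,0,0],[-1,-0.002,0.0005,0,0],[-1,-0.002,0.0005,0,0],[-1,-0.002,0.0005,0.0,0],[-1,-0.002,0.0005,0.03,0],[-1,-0.002,0.0005,0.09,0],[-1,-0.03,0.05,0.14,0],[-1,-0.055,0.08,0.17,0]]'
python3 -m inch '[[-1,0,0,0,0],[-1,0,0,0,0]]'
python3 - <<'E'
from h import *
c=grab('wrist','w2.png');s=robot.read_state();print(s['t'],s['tool_pos'],Rn.from_rotvec(s['orientation']).as_matrix()[:,0].round(3),s['q'].round(2),'cam',-c['R'].T@c['t'])
E
```

```text
t: 6.4
tool_pos: [0.5396, 0.0772, 0.2254]
orientation: [-1.56, 0.21, -0.189]
force: [2.1, 0.3, -0.1]
opening: 0.0812
t: 6.65
tool_pos: [0.5398, 0.0771, 0.2252]
orientation: [-1.56, 0.209, -0.189]
force: [0.9, -1.6, 0.1]
opening: 0.0925
6.7 [0.53941633 0.0766054  0.22414983] [ 0.968 -0.252 -0.015] [ 0.04 -0.01  1.62  0.    1.54  0.3 ] cam [0.56165228 0.15677469 0.39037956]
```

View pics/w2.png

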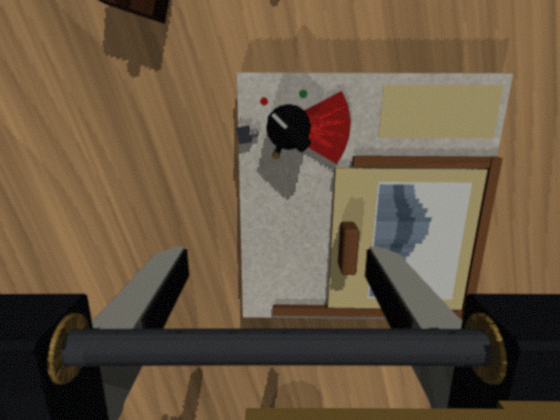

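Wrist view 2: the panel is against its stop. Knob disc is at about (289,127), its white line runs (273,114)-(287,128), and the carrier corners are (238,73), (512,75) and (243,318).

```bash
python3 - <<'E'
from h import *
c=load('wrist')
P=ray(c,[(238,73),(512,75),(243,318)],.036)[:,:2]
d=P[1]-P[0];y1=np.arctan2(d[1],d[0]);e=P[0]-P[2];y2=np.arctan2(-e[0],e[1]);print(np.linalg.norm(d),np.linalg.norm(e),y1,y2)
yaw=(y1+y2)/2
R=np.array([[np.cos(yaw),-np.sin(yaw)],[np.sin(yaw),np.cos(yaw)]])
O=(P[0]-R@[-.135,.135]+P[1]-R@[.125,.135]+P[2]-R@[-.135,-.135])/3
K=O+R@[-.085,.085];print('O',O,yaw,'knob',K,'hole',O+R@[-.039,.065],'grip home',O+R@[-.02,-.035])
px=proj(c,[[*K,.045],[*K,.083]]);print('pred knob px base,top',px)
g=cv2.cvtColor(c['color'],cv2.COLOR_RGB2GRAY)
x0,y0=255,90
m=(g[y0:170,x0:325]>110)&(cv2.cvtColor(c['color'],cv2.COLOR_RGB2HSV)[y0:170,x0:325,1]<70)
dark=(g[y0:170,x0:325]<25).astype(np.uint8)
n,l,s,ce=cv2.connectedComponentsWithStats(dark);i=1+s[1:,4].argmax();print('dark',s[i],ce[i]+[x0,y0])
v=c['color'][100:160,262:322,::-1]
cv2.imwrite('pics/crop2.png',cv2.resize(v,None,fx=8,fy=8,interpolation=cv2.INTER_CUBIC))
E
```

```text
0.2575154108949462 0.27010807048504926 -0.264621725319807 -0.2646024545989398
O [0.62199343 0.02415017] -0.26461208995937335 knob [0.56218241 0.12842212] hole [0.60135063 0.09708764] grip home [ 0.59353583 -0.00440093]
pred knob px base,top [[288.83727528 128.24037623]
 [289.77413671 131.79695899]]
dark [  12   15   44   48 1439] [289.99791522 128.71855455]
```

View pics/crop2.png

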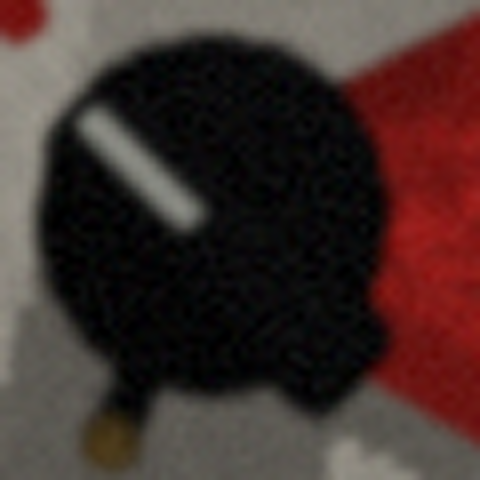

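White line lies along the predicted bar axis, so knob ≈ 0.0. The bar's jaw yaw should be ≈ 0.515 (turn +0.77), over (0.563, 0.129).

```bash
python3 -m inch '[[-1,0.0235,0.052,0,0.18],[-1,0.0235,0.052,0,0.36],[-1,0.0235,0.052,-0.02,0.54],[-1,0.0235,0.052,-0.06,0.72],[-1,0.0235,0.052,-0.1,0.77],[0,0.0235,0.052,-0.15,0.77],[0.3,0.0235,0.052,-0.165,0.77],[0.5,0.0235,0.052,-0.165,0.77]]' 20
python3 -m inch '[[0.9,0,0,0,0],[0.9,0,0,0,0],[0.9,0,0,0,0],[0.9,0,0,0,0],[0.9,0,0,0,0]]' 15
python3 - <<'E'
from h import *
s=robot.read_state();r=Rn.from_rotvec(s['orientation']).as_matrix();print(s['tool_pos'],r.round(3),np.arctan2(r[1,0],r[0,0]),s['q'].round(2),s['opening'],s['force'])
E
```

```text
t: 7.7
tool_pos: [0.5618, 0.1278, 0.0575]
orientation: [-1.537, -0.389, 0.417]
force: [-0.3, 0.2, 0.8]
opening: 0.0675
t: 8.32
tool_pos: [0.5619, 0.1279, 0.0577]
orientation: [-1.537, -0.39, 0.417]
force: [0.3, -0.5, 0.2]
opening: 0.0176
[0.56190267 0.12785572 0.05773892] [[ 0.87  -0.016 -0.492]
 [ 0.492 -0.008  0.871]
 [-0.018 -1.     0.001]] 0.5144230235258573 [ 0.14  0.22  1.69 -0.01  1.25 -0.37] 0.01757251879236482 [ 0.32803212 -0.53461103  0.15656295]
```

```bash
python3 -m inch '[[0.9,0,0,0,0],[0.9,0,0,0,0],[0.9,0,0,0,0]]' 25
python3 -m inch '[[0.9,0,0,0,-0.12],[0.9,0,0,0,-0.24],[0.9,0,0,0,-0.36],[0.9,0,0,0,-0.48],[0.9,0,0,0,-0.6],[0.9,0,0,0,-0.6]]' 25
python3 - <<'E'
from h import *
s=robot.read_state();r=Rn.from_rotvec(s['orientation']).as_matrix();print(np.arctan2(r[1,0],r[0,0]),s['opening'],s['force'],s['wrist_torque'])
E
```

```text
t: 8.7
tool_pos: [0.5623, 0.1281, 0.0577]
orientation: [-1.537, -0.39, 0.416]
force: [5.3, 2.4, -4.4]
opening: 0.0139
t: 9.45
tool_pos: [0.5623, 0.1281, 0.0577]
orientation: [-1.568, 0.08, -0.053]
force: [2.7, 0.7, -2.4]
opening: 0.0136
-0.08487987501933897 0.013641810741996484 [ 2.68582077  0.73849557 -2.40630687] [ 0.21317633 -0.69377896  0.00450714]
```

```bash
python3 -m inch '[[0.9,0,0,0,-0.1],[0.9,0,0,0,-0.2],[0.9,0,0,0,-0.3],[0.9,0,0,0,-0.4],[0.9,0,0,0,-0.5],[0.9,0,0,0,-0.6],[0.9,0,0,0,-0.66],[0.9,0,0,0,-0.66]]' 40
python3 -m inch '[[0.9,0,0,0,0],[0.9,0,0,0,0]]'
python3 - <<'E'
from h import *
s=robot.read_state();r=Rn.from_rotvec(s['orientation']).as_matrix();print(np.arctan2(r[1,0],r[0,0]),s['opening'],s['force'],s['wrist_torque'])
E
```

```text
t: 10.45
tool_pos: [0.5623, 0.1282, 0.0578]
orientation: [-1.485, 0.592, -0.567]
force: [2.6, 2.0, -1.3]
opening: 0.0138
t: 10.7
tool_pos: [0.5623, 0.1282, 0.0577]
orientation: [-1.486, 0.591, -0.566]
force: [1.4, 1.9, -1.8]
opening: 0.0142
-0.7401238737643152 0.014160881818402719 [ 1.39694821  1.93481222 -1.80698415] [ 0.09534844 -0.49563451  0.13558477]
```

```bash
python3 -m inch '[[0,0,0,0,0],[0,0,0,0,0],[0,0,0,0.01,0],[-0.5,0,0,0.06,0],[-0.5,-0.03,0.01,0.12,0.15],[-0.5,-0.06,0.03,0.17,0.3],[-0.5,-0.08,0.04,0.19,0.48],[-0.5,-0.08,0.04,0.19,0.48]]'
python3 -m inch '[[-0.5,0,0,0,0],[-0.5,0,0,0,0]]'
python3 - <<'E'
from h import *
c=grab('wrist','w3.png');s=robot.read_state();print(s['t'],s['tool_pos'],Rn.from_rotvec(s['orientation']).as_matrix()[:,0].round(3),s['q'].round(2))
E
```

```text
t: 11.7
tool_pos: [0.4829, 0.1693, 0.2516]
orientation: [-1.556, 0.211, -0.194]
force: [-0.1, 0.2, 0.1]
opening: 0.0699
t: 11.95
tool_pos: [0.4829, 0.1687, 0.2505]
orientation: [-1.557, 0.214, -0.194]
force: [0.1, -0.4, -0.3]
opening: 0.0696
12.0 [0.48278447 0.16868584 0.25031692] [ 0.966 -0.257 -0.013] [ 0.23 -0.11  1.68  0.01  1.59  0.49]
```

View pics/w3.png

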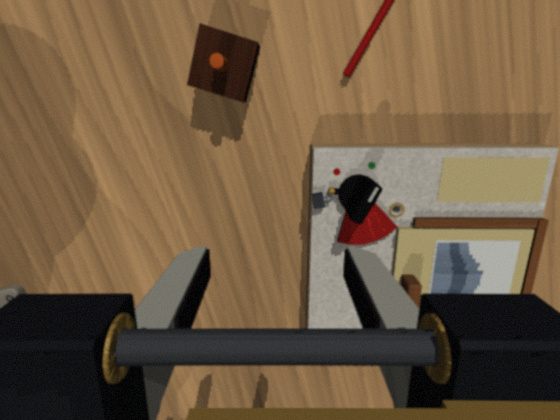

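Wrist view 3: the white line points to the green dot at (372,165), the quadrant has swung to span (340,243)-(397,232), and the hole rim shows at (397,209). The pin head is at (217,61).

```bash
python3 - <<'E'
from h import *
c=load('wrist');h=cv2.cvtColor(c['color'],cv2.COLOR_RGB2HSV)
m=cv2.inRange(h[:110,180:270],(3,190,130),(14,255,255))
n,l,s,ce=cv2.connectedComponentsWithStats(m);i=1+s[1:,4].argmax();p=ce[i]+[180,0];print(s[i],p)
print('pin top',ray(c,[p],.066),ray(c,[p],.060))
m=cv2.inRange(h[195:225,385:412],(12,60,60),(30,255,255))
n,l,s,ce=cv2.connectedComponentsWithStats(m);i=1+s[1:,4].argmax();q=s[i][:2]+s[i][2:4]/2-.5+[385,195];print(s[i],ce[i]+[385,195],q)
print('hole',ray(c,[q],.036))
P=ray(c,[(313,147),(558,147)],.036)[:,:2];d=P[1]-P[0];yaw=np.arctan2(d[1],d[0]);print('corner',P,np.linalg.norm(d),yaw)
# stand top corners
print('stand',ray(c,[(201,24),(261,42),(246,102),(188,85)],.036))
cv2.imwrite('pics/crop3.png',np.hstack([cv2.resize(v[...,::-1],(400,400),interpolation=cv2.INTER_CUBIC) for v in(c['color'][150:250,310:410],c['color'][15:115,180:280])]))
E
```

```text
[ 30  54  13  13 134] [216.26865672  59.8880597 ]
pin top [[0.45588542 0.29739929 0.066     ]] [[0.45504045 0.29824899 0.06      ]]
[  3   7  17  16 126] [396.         209.49206349] [396.  209.5]
hole [[0.60075346 0.09893239 0.036     ]]
corner [[0.52604553 0.1916933 ]
 [0.77664976 0.12474109]] 0.2593936662328511 -0.2610658343392503
stand [[0.44718122 0.33643917 0.036     ]
 [0.49972339 0.30581262 0.036     ]
 [0.46918542 0.25498306 0.036     ]
 [0.41613263 0.28635678 0.036     ]]
```

View pics/crop3.png

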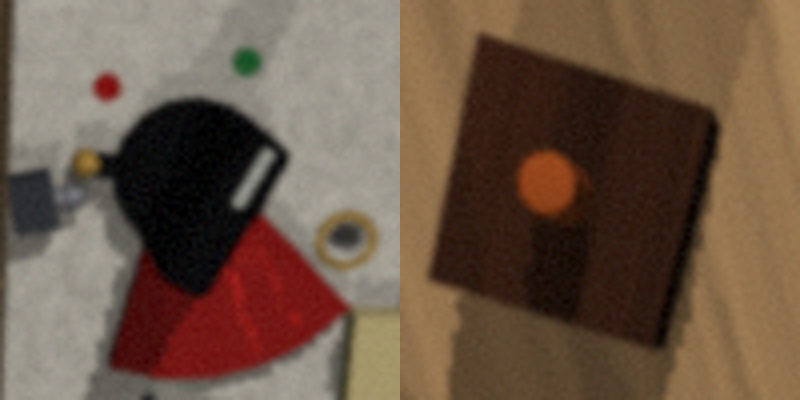

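```bash
python3 -m inch '[[-0.3,-0.013,0.06,0,0],[-0.3,-0.026,0.128,-0.02,0],[-0.3,-0.026,0.128,-0.08,0],[-0.3,-0.026,0.128,-0.14,0],[-0.3,-0.026,0.128,-0.18,0],[-0.3,-0.026,0.128,-0.2,0],[-0.3,-0.026,0.128,-0.2,0],[-0.3,-0.026,0.128,-0.2,0]]' 12
python3 -m inch '[[0.9,0,0,0,0],[0.9,0,0,0,0],[0.9,0,0,0,0],[0.9,0,0,0,0],[0.9,0,0,0,0],[0.9,0,0,0,0],[0.9,0,0,0,0],[0.9,0,0,0,0]]' 12
```

```text
t: 13.0
tool_pos: [0.4574, 0.2967, 0.0509]
orientation: [-1.557, 0.214, -0.195]
force: [-1.2, -0.3, -0.1]
opening: 0.0603
t: 14.0
tool_pos: [0.4574, 0.2967, 0.0509]
orientation: [-1.557, 0.214, -0.195]
force: [-1.0, 0.4, 1.5]
opening: 0.0134
```

```bash
python3 -m inch '[[0.9,0,0,0.04,0],[0.9,0,0,0.09,0],[0.9,0.02,-0.03,0.12,0],[0.9,0.05,-0.07,0.12,0],[0.9,0.08,-0.11,0.12,0],[0.9,0.11,-0.155,0.12,0],[0.9,0.1435,-0.1985,0.12,0],[0.9,0.1435,-0.1985,0.12,0]]' 20
python3 -m inch '[[0.9,0,0,-0.04,0],[0.9,0,0,-0.06,0],[0.9,0,0,-0.06,0]]'
python3 - <<'E'
from h import *
s=robot.read_state();print(s['t'],s['tool_pos'],s['opening'],Rn.from_rotvec(s['orientation']).as_matrix().round(3))
c=grab('wrist');d=grab('side')
a=c['color'];b=d['color'][120:270,180:380]
cv2.imwrite('pics/w4.png',np.hstack([a,cv2.resize(b,None,fx=1.2,fy=2.8)[:420]])[...,::-1] if 0 else a[...,::-1])
H=[.6010,.0980,.036]
print('hole px wrist',proj(c,[H]),'side',proj(d,[H]))
E
```

```text
t: 15.0
tool_pos: [0.6024, 0.0946, 0.1705]
orientation: [-1.557, 0.218, -0.198]
force: [-0.7, 0.3, -0.6]
opening: 0.0134
t: 15.38
tool_pos: [0.6002, 0.0953, 0.1081]
orientation: [-1.558, 0.221, -0.194]
force: [-0.3, -0.8, 0.5]
opening: 0.0131
15.375 [0.60019681 0.09527177 0.10808192] 0.013071229764779766 [[ 0.965 -0.017  0.261]
 [-0.261  0.005  0.965]
 [-0.017 -1.     0.   ]]
hole px wrist [[279.56462787 215.25172123]] side [[281.36479151 202.84533434]]
```

View pics/w4.png

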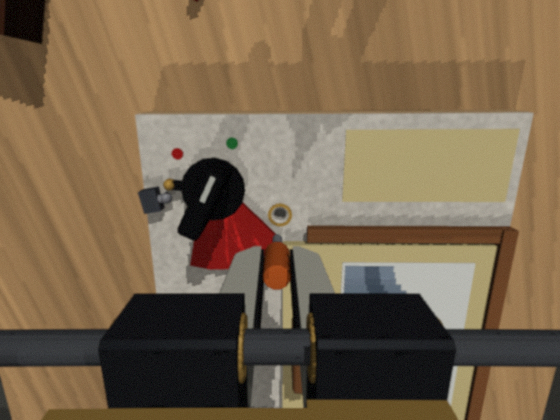

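Wrist view 4: the hole rim is at (280,214), as predicted. The pin is held upright between the fingers, with its head at (277,265) and its shank tip near (277,240).

```bash
python3 - <<'E'
from h import *
c=load('wrist');h=cv2.cvtColor(c['color'],cv2.COLOR_RGB2HSV)
m=cv2.inRange(h[200:228,266:294],(12,60,60),(30,255,255))
n,l,s,ce=cv2.connectedComponentsWithStats(m);i=1+s[1:,4].argmax();q=s[i][:2]+s[i][2:4]/2-.5+[266,200];print(s[i],q)
H=ray(c,[q],.036)[0];print('hole',H)
s=robot.read_state();r=Rn.from_rotvec(s['orientation']).as_matrix();t=s['tool_pos']
tipn=t+r[:,1]*.0389
print('tcp',t,'nominal tip',tipn,'px',proj(c,[tipn,t-r[:,1]*.0]),'tip if under TCP vertical',proj(c,[[t[0],t[1],t[2]-.0389]]))
cv2.imwrite('pics/crop4.png',cv2.resize(c['color'][195:300,225:330,::-1],(630,600),interpolation=cv2.INTER_CUBIC)[:600])
E
```

```text
[  1   3  26  24 273] [279.5 214.5]
hole [0.60110232 0.09856019 0.036     ]
tcp [0.60249468 0.09531992 0.11124042] nominal tip [0.6020586  0.09552178 0.07234338] px [[281.74770808 237.21891396]
 [282.47195652 266.14605749]] tip if under TCP vertical [[282.51271703 237.34351603]]
```

View pics/crop4.png

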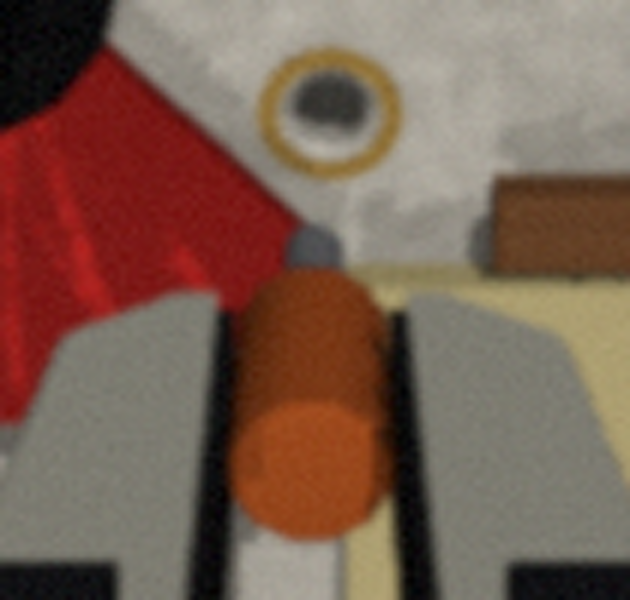

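```bash
python3 - <<'E'
from h import *
c=load('wrist')
print('headtop',ray(c,[(276.8,277.3)],.1232),'tip',ray(c,[(277.3,237)],.0692))
s=robot.read_state();print(s['tool_pos'],s['dq'].round(3))
E
python3 -m inch '[[0.9,0,0,0,0],[0.9,0,0,0,0],[0.9,0,0,0,0]]'
python3 - <<'E'
from h import *
c=grab('wrist');s=robot.read_state();print(s['tool_pos'],s['dq'].round(3))
h=cv2.cvtColor(c['color'],cv2.COLOR_RGB2HSV)
m=cv2.inRange(h[195:232,260:300],(12,60,60),(30,255,255))
n,l,st,ce=cv2.connectedComponentsWithStats(m);i=1+st[1:,4].argmax();q=st[i][:2]+st[i][2:4]/2-.5+[260,195];print(st[i],q,ray(c,[q],.036))
m=cv2.inRange(h[235:300,255:300],(5,150,60),(15,255,255));n,l,st,ce=cv2.connectedComponentsWithStats(m);i=1+st[1:,4].argmax();print(st[i][:4]+[255,235,0,0])
mb=cv2.inRange(h[235:300,255:300],(5,150,140),(15,255,255));n,l,st,ce=cv2.connectedComponentsWithStats(mb);i=1+st[1:,4].argmax();print('top',ce[i]+[255,235],ray(c,[ce[i]+[255,235]],s['tool_pos'][2]+.0151),st[i])
E
```

```text
headtop [[0.59991067 0.09615027 0.1232    ]] tip [[0.59905659 0.09514203 0.0692    ]]
[0.60249468 0.09531992 0.11124042] [-0.001 -0.013 -0.02  -0.001 -0.002 -0.001]
t: 15.85
tool_pos: [0.6029, 0.0954, 0.112]
orientation: [-1.557, 0.216, -0.199]
force: [0.1, 0.2, -0.3]
opening: 0.0131
[0.60275485 0.09535056 0.11173854] [-0.002  0.003  0.001  0.001  0.    -0.002]
[  4   8  24  23 264] [275.5 214. ] [[0.60120397 0.09861175 0.036     ]]
[263 242  27  47]
top [276.59193955 276.66498741] [[0.60245957 0.09651304 0.12683854]] [ 11  30  22  24 397]
```

```bash
python3 -m inch '[[0.9,-0.0005,0.003,-0.01,0],[0.9,-0.0005,0.003,-0.02,0],[0.9,-0.0005,0.003,-0.03,0],[0.9,-0.0005,0.003,-0.034,0],[0.9,-0.0005,0.003,-0.034,0],[0.9,-0.0005,0.003,-0.034,0],[0.9,-0.0005,0.003,-0.034,0]]'
python3 - <<'E'
from h import *
c=grab('wrist');s=robot.read_state();print(s['tool_pos'],s['force'])
h=cv2.cvtColor(c['color'],cv2.COLOR_RGB2HSV)
print(proj(c,[[.6012,.0986,.036]]))
cv2.imwrite('pics/crop5.png',cv2.resize(c['color'][195:300,225:330,::-1],(600,600),interpolation=cv2.INTER_CUBIC))
E
```

```text
t: 16.77
tool_pos: [0.6026, 0.0984, 0.0783]
orientation: [-1.557, 0.215, -0.199]
force: [0.1, 0.2, -0.7]
opening: 0.0134
[0.60257515 0.09837488 0.0782152 ] [ 0.12398536  0.20396383 -0.49080471]
[[276.37157519 234.69168022]]
```

View pics/crop5.png

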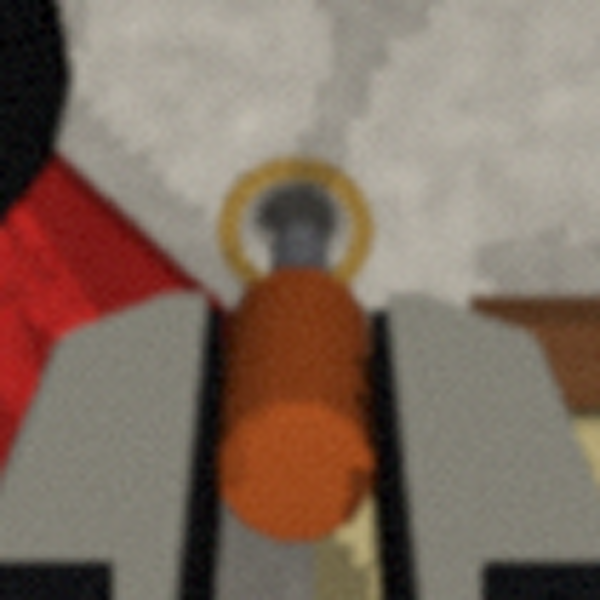

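Close-up: the shank tip (crop x ≈ 300) is centred on the rim (x ≈ 297), so I'll insert.

```bash
python3 -m inch '[[0.9,-0.0003,0.0002,-0.004,0],[0.9,-0.0003,0.0002,-0.008,0],[0.9,-0.0003,0.0002,-0.01,0],[0.9,-0.0003,0.0002,-0.01,0]]'
python3 -m inch '[[0.9,0,0,-0.005,0],[0.9,0,0,-0.01,0],[0.9,0,0,-0.014,0],[0.9,0,0,-0.014,0],[0.9,0,0,-0.014,0]]'
```

```text
t: 17.32
tool_pos: [0.602, 0.0986, 0.0678]
orientation: [-1.557, 0.216, -0.199]
force: [0.4, 0.3, -0.3]
opening: 0.0133
t: 17.95
tool_pos: [0.6021, 0.0986, 0.0539]
orientation: [-1.557, 0.216, -0.199]
force: [-0.0, 0.1, 0.3]
opening: 0.0134
```

```bash
python3 -m inch '[[0.9,0,0,-0.002,0],[0.9,0,0,-0.0035,0],[0.9,0,0,-0.0035,0],[0.9,0,0,-0.0035,0]]'
```

```text
t: 18.45
tool_pos: [0.6024, 0.0986, 0.0509]
orientation: [-1.557, 0.215, -0.199]
force: [-1.4, 1.1, 4.6]
opening: 0.0133
```

```bash
python3 -m inch '[[0.9,0,0,-0.0007,0],[0.9,0,0,-0.0007,0],[0.9,0,0,0,0],[0.6,0,0,0,0],[0.6,0,0,0,0],[0.6,0,0,0,0],[0.6,0,0,0,0]]'
python3 -m inch '[[0.5,0,0,0.01,0],[0.5,0,0,0.04,0],[0.5,0,0,0.08,0],[0.5,-0.03,0.02,0.12,0],[0.5,-0.06,0.04,0.15,0],[0.5,-0.06,0.04,0.15,0],[0.5,-0.06,0.04,0.15,0]]'
python3 - <<'E'
from h import *
c=grab('wrist','w6.png');s=robot.read_state();print(s['t'],s['tool_pos'],s['force'],s['opening'])
print('pin head px if seated',proj(c,[[.6016,.0986,.066],[.6016,.0986,.036]]))
h=cv2.cvtColor(c['color'],cv2.COLOR_RGB2HSV)
m=cv2.inRange(h,(3,190,130),(14,255,255));n,l,st,ce=cv2.connectedComponentsWithStats(m);i=1+st[1:,4].argmax();print(ce[i],st[i],ray(c,[ce[i]],.066))
E
```

```text
t: 19.32
tool_pos: [0.6023, 0.0987, 0.0508]
orientation: [-1.557, 0.216, -0.199]
force: [0.5, 0.1, -0.0]
opening: 0.0187
t: 20.2
tool_pos: [0.5425, 0.1385, 0.2009]
orientation: [-1.557, 0.215, -0.199]
force: [-0.0, 0.2, -0.1]
opening: 0.0231
20.25 [0.54227997 0.13816287 0.2000079 ] [-0.02790259 -0.16905537 -0.00126511] 0.023409620285890914
pin head px if seated [[353.267133   220.82114469]
 [347.1881454  210.77020382]]
[352.34375   218.8984375] [346 212  13  14 128] [[0.60116319 0.10062638 0.066     ]]
```

View pics/w6.png

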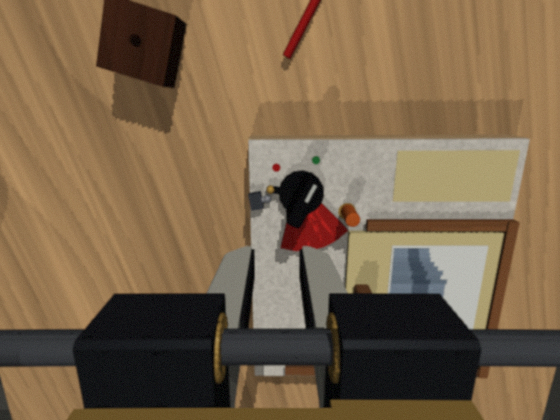

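The stand is empty. The pin head is at (352,219), within 2 px of the seated prediction; the knob is clicked, the panel home, and the arm clear.

```bash
python3 -c "
from plant import robot
print(robot.close_job(), robot.read_state()['t'])"
```

```text
the job is handed in; nothing more can be done
the job is handed in; nothing more can be done
```

I carried out all three steps in order and handed the job in at about 20 s of the 61 s allowed. The hand-in gives no verdict.

- **Panel:** I gripped the wooden grip and pushed about 42 mm until the stop held it; the wrist force rose to about 25 N along the slide with no further travel. It still looked home in the last picture.
- **Knob:** I turned it clockwise about 1.25 rad. In the pictures the white line points to the green dot, the brass tooth is past the plunger and the hole is uncovered.
- **Pin:** I took it from its stand and inserted it until the head met the carrier. The tool was then at 50.9 mm, the same height as in the stand, with about 5 N of contact. I then released it.
- **Last checks:** The wrist picture shows the pin upright, with its head within about 2 mm of the measured hole. That is inside the 4 mm limit and near the camera calibration error. The arm is clear, with no force reading.
- **Other objects:** The robot never went near the cup, sharpener or brush. The cup and sharpener are outside the final picture, so I did not check them again; the part of the brush in view looked undisturbed, but I did not measure it.
- **Disagreements:** The close views put the hole 1–2 mm from where the carrier edges placed it, and I used the close views.

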